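Line up the oil-can lid on the drilling jig

TASK

The brass oil-can lid has to be drilled for its hinge. Press lightly on its top with your fingertips and turn and slide it on the jig's bed until its whole straight edge lies flush against the steel alignment bar, and keep it pressed snugly against the bar for a good moment; the lid is thin and dents if pressed hard. Then, leaving it in place, throw the toggle switch fully over to turn on the hold-down, let go, and leave the mallet, the oil can and the finishing stick where they are.

Things in the scene. Friction and masses are not known exactly. Their poses are not given: they have to be found in the camera images.
- lid_center (a point): Centre of the brass lid, half-way up: a loose flat round plate, 104 mm across, 6 mm thick, with one straight edge (the flat), 66 mm long, 40 mm from the centre. Its x axis points from the centre to the middle of the flat, z up. Too wide and thin to grip: it is moved by pressing fingertips on its top; it slides on the oiled bed (friction about 0.08); fingertips drag it with some slip (0.3).
- lid_flat (a point): Middle of the lid's straight edge, half-way up its thickness, 40 mm from the lid's centre along the lid's x axis.
- lid: The same lid (about 250 g), origin at the centre of its underside, 3 mm below lid_center; same axes. It dents if the fingers push on it with more than 20 N in all, or if it is pushed against the bar with more than 20 N; 6 to 12 N is ample.
- bar_face (a point): Middle of the alignment bar's face, at the height of the resting lid's half thickness, 3 mm above the bed. The jig's height varies: this point is 27 to 39 mm above the counter. x points squarely into the bar (the way to push the lid), y along it. Lid home: its flat on this face, both x axes agreeing. The bed, 146 by 150 mm, lies on the -x side, ends at the face, and rests on stiff springs: it gives about 1 mm per 9 N, at most 4 mm.
- bar: The fixed steel alignment bar on the jig: 150 mm long in y, 14 mm thick, its top 7 mm above the lid's top. Origin on its lid-side face, at mid-length, 15 mm below bar_face; axes as bar_face.
- switch (a joint): Toggle lever of the steel switch on a riveted plate: 0 rad as it starts, leaning 0.5 rad towards the plate's -x side; 1.0 rad fully over to the +x side. It stays where it is left and needs about 1.5 N at its tip. A 10 mm rod with a 26 mm ball centred 55 mm from the hinge.
- switch_tip (a point): Centre of the 26 mm ball on the toggle lever, 70 mm above the counter at the start. It moves with the lever.
- switch_base: The switch's fixed housing, 70 mm (x) by 50 mm (y) and 25 mm high (its round hub reaches 35 mm), on a 120 by 90 mm plate 3 mm thick; origin under its centre on the counter. The lever's hinge runs along y, 22 mm above the origin; the lever is thrown in the housing's +x direction.
- mallet: Bystander: a turned dark wooden mallet standing on its head, 72 mm across, 152 mm tall; origin at the centre of its foot.
- oilcan: Bystander: the open brass oil can, 92 mm across, 85 mm tall; origin at the centre of its foot.
- stick: Bystander: the bone finishing stick lying flat, 150 by 14 by 8 mm, along its x axis; origin at the centre of its underside.
Things that resemble listed ones, but are neither listed nor needed, are in the scene too. There is more than one size of the lid; the job needs the smaller. Leave any blue look-alike of the switch_base alone.

How it is judged:
By the outcome, as a careful person would: the job done as asked, in the order asked, and still so for the second after the job is handed in, with the robot touching nothing.
It also fails if it takes over 67 s, if anything falls off the work surface, if the arm or the gripper's body presses on something with over 40 N, if the wrist force passes 120 N, or if a joint passes its speed limit or range.

ROBOT

A 7-joint arm with a two-finger parallel gripper is mounted at the origin on the work surface. World frame = base frame: x ahead of the robot, y to its left, z up, the work surface at z = 0. Lengths are in m, angles in rad, forces in N, time in s.
With the tool pointing down it reaches from about 0.35 to 0.9 m from the base axis. Payload 8.1 kg.
Tool frame: the origin (TCP) lies at the very end of the fingers, on their centre line; the grasp point (between the pads) lies 19 mm behind it; z points along the fingers, x is the direction in which the jaws open and shut, and the axes are right-handed (so a half turn about z gives the same grasp; the last joint's range is limited). The gripper opens to 92 mm and grips with 3 to 60 N. Pads are 19 mm wide; open, the fingers measure 130 mm over their backs; the gripper's body (75 mm by 190 mm) begins 47 mm behind the grasp point.
Start: joints at [-1.434, 0.434, 0.025, 1.573, -0.012, 1.134, -0.075], TCP at [0.148, 0.607, 0.227] pointing down, gripper open.
Joint ranges: [-2.62, 2.62], [-0.44, 2.09], [-1.27, 1.32], [0.08, 2.57], [-1.32, 4.46], [0.12, 2], [-2.74, 2.74]. Speed limits (rad/s): [2.22, 2.22, 3.01, 3.01, 3.14, 3.14, 3.14].

INTERFACE

Orientations are given as a unit quaternion [w, x, y, z].
In Python, from plant import arm, optics, workorder gives the robot as it stands.
- The arm moves only by the tool step_arm, never from a script. Its argument "deltas" is one flat list of numbers, 7 for each row, row after row: the opening in per cent of the stroke, from 0 (shut) to 100 (fully open), then the shift along the tool's x, y, z in mm, then the turn, a rotation vector about the tool's x, y, z in rad. In form: [fingers, tx, ty, tz, rx, ry, rz, fingers, tx, ty, tz, rx, ry, rz, ...]. A call has exactly 10 rows; each row is the pose to reach, as a shift and turn from the pose commanded when the call began, along the tool's axes at that moment; what a row does not reach only later rows make up. A row lasts 1/12 s, in which the tool goes at most 41.7 mm and 7.16 degrees, less where a joint would pass 70% of its speed; a pose out of reach is approached as far as the arm can. A call with a gripper value outside its range is refused whole. The fingers move at their own pace and stop on an object; "squeeze" is the grip in N (left out, the last holds). Time passes only in rows, so rows that repeat a pose let the fingers close, or fill a call up. It gives the time, the measured TCP pose, the force and the opening at its end, in the units of the state.
- arm.get_state(): the state, without advancing time (a new reading comes with each control period).
- optics.get_image(name): name is "side" or "top" or "wrist"; returns a dict with "frame" (384x512x3 uint8, red, green, blue), "depth" (384x512 float32, m along the optical axis (not along the pixel's ray), 0 where there is no reading), "K" (3x3 intrinsics, pixels), "R" (3x3) and "t" (3): a world point X has camera coordinates R X + t; the wrist camera has in their place "hand_eye" (4x4, takes a point from camera to tool coordinates, whose origin is the TCP and whose axes are the tool frame's). Camera axes: x right, y down, z forward; pixel columns grow to the right and rows downward; lengths in m; the calibration is good to about 2 mm. A picture is of the moment at which its call begins: read the wrist's pose just before it.
- workorder.finish_job(): hands the job in, once; it reports no verdict.
The state is a dict: "time": time; "joint_positions": joint angles; "qd": joint speeds; "tau": joint torques, N m; "ee_pos": TCP position; "tcp_rot": TCP orientation; "ft_force": force on the tool from outside, world axes, zero at the start; "torque": the same for the moment, N m; "opening": opening from 0.0 (shut) to 1.0 (fully open).
Only numpy, scipy, OpenCV 4.12 (cv2) and the standard library are available. Lean on these libraries where they do the work, as an engineer would, in place of code of your own. Each camera call takes 0.05 s, during which the arm holds its last target. There are 200 camera calls.

## Working session

There is one attempt and no reset: what is moved stays moved. The work goes in short steps, Python scripts to look and compute and a tool call to move; the robot and the scene stay as the last step left them, time stands still between calls to the robot, and variables do not carry over. Pictures are saved under pics/ and viewed, about 8 in all and at most 12, crops included, and the job is handed in when it is done.

Besides the shell and the picture viewer there is one more tool, called after ">>>" as a command line: name --argument value ..., lists and objects as JSON in quotes. step_arm: Moves the arm, as the interface text tells. Its arguments: {"type":"object","properties":{"deltas":{"type":"array"},"squeeze":{"type":"number"}},"required":["deltas"]}

```bash
mkdir -p pics; ls
cat > h.py <<'E'
from plant import arm, optics, workorder
import numpy as np, cv2
from scipy.spatial.transform import Rotation as Ro
def look(name):
    s=arm.get_state(); d=optics.get_image(name)
    if name=="wrist":
        q=s["tcp_rot"]; T=np.eye(4); T[:3,:3]=Ro.from_quat([q[1],q[2],q[3],q[0]]).as_matrix(); T[:3,3]=s["ee_pos"]
        d["Twc"]=T@np.array(d["hand_eye"])
    else:
        T=np.eye(4); R=np.array(d["R"]); T[:3,:3]=R.T; T[:3,3]=-R.T@np.array(d["t"]); d["Twc"]=T
    return d
def cloud(d):
    z=d["depth"]; v,u=np.mgrid[:z.shape[0],:z.shape[1]]; K=np.array(d["K"])
    P=np.stack([(u-K[0,2])/K[0,0]*z,(v-K[1,2])/K[1,1]*z,z],-1)
    P=P@d["Twc"][:3,:3].T+d["Twc"][:3,3]; P[z==0]=np.nan
    return P
E
python3 - <<'E'
from h import *
for n in("top","side"):
    d=look(n); np.savez(n+"0.npz",**d); cv2.imwrite(f"pics/{n}0.png",d["frame"][...,::-1])
    print(n,d["Twc"].round(3).tolist(),np.array(d["K"]).round(1).tolist())
s=arm.get_state(); print(s)
E
```

```text
pics
top [[0.023, -0.983, 0.18, 0.349], [-1.0, -0.025, -0.013, 0.012], [0.017, -0.18, -0.984, 1.032], [0.0, 0.0, 0.0, 1.0]] [[379.8, 0.0, 255.9], [0.0, 379.8, 189.9], [0.0, 0.0, 1.0]]
side [[0.896, -0.308, 0.319, 0.099], [-0.443, -0.64, 0.627, -0.901], [0.011, -0.704, -0.71, 1.119], [0.0, 0.0, 0.0, 1.0]] [[465.5, 0.0, 261.2], [0.0, 465.5, 192.8], [0.0, 0.0, 1.0]]
{'time': 0.1, 'joint_positions': array([-1.43361436,  0.43514205,  0.02498394,  1.5739887 , -0.01155166,
        1.13398435, -0.07512076]), 'qd': array([ 0.00187612, -0.00021284,  0.0001467 , -0.00331462,  0.00132226,
       -0.00158065,  0.00032606]), 'tau': array([ 3.28752976e-03, -6.69126463e+01,  9.88246724e-01, -3.15145254e+01,
       -6.04552729e-02,  3.73573322e-02,  5.81107020e-05]), 'ee_pos': array([0.14839857, 0.60667079, 0.22603731]), 'tcp_rot': array([ 4.90646790e-04,  7.86627894e-01,  6.17426984e-01, -4.84412008e-04]), 'ft_force': array([-0.89695201,  0.87499265, -1.16254221]), 'torque': array([0.02697622, 0.02742756, 0.01268424]), 'opening': 1.0019718801283446}
```

View pics/top0.png

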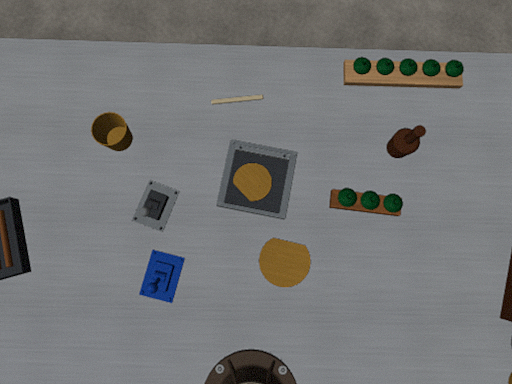

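View pics/side0.png

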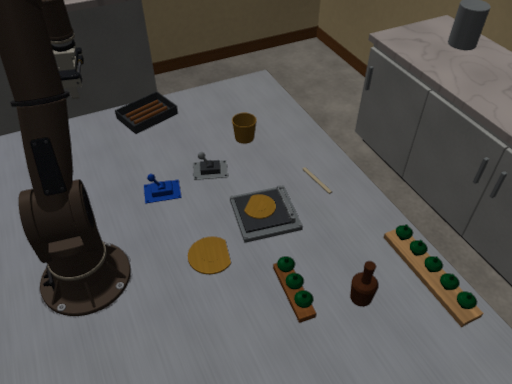

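The top view shows the jig with the small lid at about (252,181), the grey switch at (156,205), and the blue look-alike at (162,276). The big lid is at (285,262), the can at (112,131), the stick at (237,99) and the mallet at (405,142). Next I'll take heights and a close-up.

Run:
```python
from h import *
tiles=[]
for n,(a,b,c,e) in {"top":(125,235,120,310),"side":(130,250,150,320)}.items():
    d=dict(np.load(n+"0.npz")); P=cloud(d)
    cr=cv2.resize(d["frame"][a:b,c:e][...,::-1],None,fx=4,fy=4,interpolation=cv2.INTER_CUBIC)
    tiles.append(cv2.resize(cr,(790,int(cr.shape[0]*790/cr.shape[1]))))
    if n=="top":
        print("lid",P[181,252],"sw",P[205,156])
        for r in range(138,222,5): print(r,[int(round(1000*x)) for x in P[r,212:304:5,2]])
        for p in [(232,140),(298,152),(286,218),(217,206),(154,203),(160,193),(150,181),(180,190),(163,229),(134,220)]: print(p,P[p[1],p[0]].round(3))
        def hs(m): return cv2.inRange(cv2.cvtColor(d["frame"],cv2.COLOR_RGB2HSV),(10,90,90),(30,255,255))
        m=hs(0); k,l,st,ce=cv2.connectedComponentsWithStats(m)
        for i in range(1,k):
            if st[i,4]>100: print(st[i],ce[i].round(1),np.nanmedian(P[l==i],0).round(3))
im=np.vstack(tiles); im=cv2.resize(im,None,fx=min(1,590/im.shape[0]),fy=min(1,590/im.shape[0])); cv2.imwrite("pics/crop.png",im)
```

```text
lid [0.55522502 0.01032663 0.03652465] sw [0.48397398 0.26113367 0.03755771]
138 [-1, 3, 3, 1, 2, 2, 1, 0, 0, 4, 5, 2, 1, 4, 1, 4, 1, 2, 2]
143 [4, 1, -2, 1, 23, 16, 18, 19, 17, 1, 2, 2, 1, 1, 5, -1, 0, 2, 4]
148 [2, 6, 5, 1, 19, 43, 44, 44, 43, 44, 17, 20, 17, 17, 1, 5, 2, 1, 3]
153 [4, 2, 1, 18, 22, 30, 30, 32, 29, 40, 40, 46, 42, 44, 45, 25, 23, -2, 0]Traceback (most recent call last):
  File "<stdin>", line 9, in <module>
ValueError: cannot convert float NaN to integer
```

Run:
```python
from h import *
d=dict(np.load("top0.npz")); P=cloud(d)
z=np.nan_to_num(P[...,2],nan=-1)
# bar: high points in jig region
reg=np.zeros_like(z,bool); reg[140:222,210:302]=1
m=reg&(z>0.037)&(z<.06)&(np.arange(384)[:,None]<165)
X=P[m]; print("bar",len(X),X[:,2].mean(),cv2.minAreaRect((X[:,:2]*1000).astype(np.float32)))
bed=reg&(z>0.024)&(z<.034); X=P[bed]; print("bed",np.median(X[:,2]),cv2.minAreaRect((X[:,:2]*1000).astype(np.float32)))
hsv=cv2.cvtColor(d["frame"],cv2.COLOR_RGB2HSV)
mm=cv2.inRange(hsv,(10,90,90),(30,255,255)); k,l,st,ce=cv2.connectedComponentsWithStats(mm)
for i in range(1,k):
    if st[i,4]>100: print(st[i],ce[i].round(1),np.nanmedian(P[l==i],0).round(4))
tiles=[]
for n,(a,b,c,e) in {"top":(130,235,125,305),"side":(145,245,155,325)}.items():
    q=dict(np.load(n+"0.npz"));cr=q["frame"][a:b,c:e][...,::-1]
    tiles.append(cv2.resize(cr,(500,int((b-a)*500/(e-c))),interpolation=cv2.INTER_CUBIC))
cv2.imwrite("pics/crop.png",np.vstack(tiles))
# switch
for r in range(178,232,4): print(r,[int(round(1000*x)) for x in z[r,130:184,][::4]])
```

```text
bar 324 0.043517805983305395 ((619.1607055664062, -11.220817565917969), (148.78744506835938, 50.60181427001953), 81.0039291381836)
bed 0.030787625110042405 ((568.5726928710938, -2.297088623046875), (181.21112060546875, 184.87820434570312), 80.22907257080078)
[ 344   60  119   26 1613] [399.2  75.8] [ 0.8749 -0.4021  0.0217]
[107 112  20  33 310] [116.4 132. ] [0.6858 0.3893 0.0071]
[ 233  163   39   38 1085] [252.7 180.7] [0.5566 0.008  0.037 ]
[331 189  70  27 388] [359.8 203.7] [ 0.4981 -0.2776  0.0234]
[  0 217   9  49 105] [  3.2 243.3] [0.3762 0.6497 0.0297]
[ 259  238   51   49 1954] [284.  262.2] [ 0.3443 -0.0795  0.0095]
178 [1, 2, 1, 3, 3, 1, 1, 1, 3, 2, -1, -1, 4, 5]
182 [2, 0, 4, 2, 2, 8, 8, 1, 1, -1, -1, 2, 2, 5]
186 [1, 0, 3, 1, 4, 8, 6, 3, 7, 3, -1, 2, 1, 0]
190 [3, 0, 1, 2, 6, 25, 25, 5, 4, 4, 5, 8, 4, 1]
194 [3, -3, 0, 5, 4, 29, 24, 28, 25, 5, 5, 3, 4, 6]
198 [2, 2, 4, 5, 26, 30, 26, 29, 27, 20, 4, 7, 0, -1]
202 [3, 0, -1, 3, 25, 36, 36, 36, 25, 4, 5, 1, 6, -1]
206 [1, 1, 6, 5, 75, 50, 33, 27, 19, 0, 5, 5, 1, 1]
210 [3, 6, 5, 85, 83, 27, 24, 30, 11, 10, 3, 1, 3, -1000]
214 [0, 6, 2, 82, 78, 24, 26, 26, 6, 5, 0, 3, 1, 3]
218 [4, 10, 6, 6, 3, 7, 22, 18, 7, 5, 2, 3, 3, 1]
222 [4, 1, 7, 3, 5, 4, 3, 5, 2, 0, 4, 0, 3, 1]
226 [3, 5, 2, 0, 5, 3, 1, 5, 4, 0, 1, 1, 1, 1]
230 [2, 3, 0, -1, 2, 3, 5, 2, 3, 2, 2, 4, 0, -1]
```

View pics/crop.png

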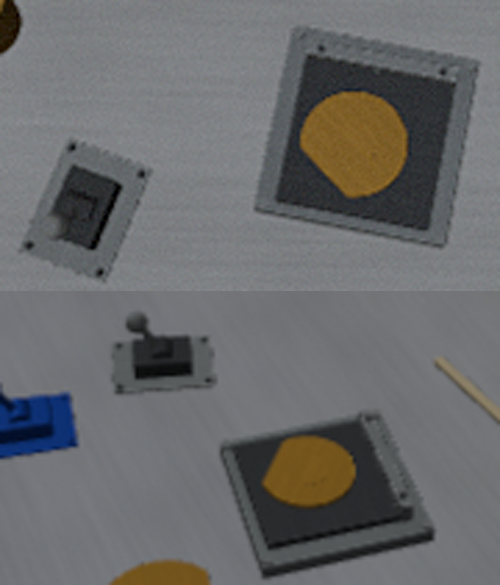

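The bar is on the far (+x) side of the jig. The lid's flat faces (-x,+y), so it needs a turn of about 140° clockwise. I'll move the wrist camera over the jig, passing the switch.

```bash
cat >> h.py <<'E'
def delta(pos,yaw_turn=0):
    "tool-frame shift (mm) to world pos from measured pose"
    s=arm.get_state(); q=s["tcp_rot"]; R=Ro.from_quat([q[1],q[2],q[3],q[0]]).as_matrix()
    return (R.T@(np.array(pos)-s["ee_pos"])*1000).round(1), np.degrees(np.arctan2(R[1,0],R[0,0])).round(2)
E
python3 - <<'E'
from h import *
d=look("wrist"); print(np.array(d["hand_eye"]).round(3).tolist(),d["K"][0][0])
d=dict(np.load("top0.npz")); P=cloud(d)
print("ball",np.nanmedian(P[208:215,141:147].reshape(-1,3),0))
for p in [(.40,.30,.25),(.52,.01,.26)]: print(delta(p))
E
```

```text
[[1.0, 0.001, 0.001, 0.0], [-0.001, 0.955, 0.298, -0.079], [-0.0, -0.298, 0.955, -0.158], [0.0, 0.0, 0.0, 1.0]] 303.396585038457
ball [0.46187833 0.28061948 0.08323513]
(array([-238.2,  317.3,  -23.6]), np.float64(76.26))
(array([-491.4,  502.7,  -33.2]), np.float64(76.26))
```

Run:
```python
from h import *
for p in [(.48,.12,.25)]: print(delta(p))
```

```text
(array([-394.1,  437.8,  -23.4]), np.float64(76.26))
```

>>> step_arm --deltas '[100,-39,40,-2,0,0,0,100,-79,80,-5,0,0,0,100,-118,120,-7,0,0,0,100,-157,160,-9,0,0,0,100,-197,200,-12,0,0,0,100,-236,240,-14,0,0,0,100,-275,280,-16,0,0,0,100,-315,320,-19,0,0,0,100,-354,360,-21,0,0,0,100,-394,440,-24,0,0,0]'

```text
time: 0.98
ee_pos: [0.3717, 0.2538, 0.2441]
tcp_rot: [-0.0, 0.787, 0.618, -0.0]
ft_force: [1.0, 1.0, -0.6]
opening: 1.0
```

Run:
```python
from h import *
d=look("wrist"); np.savez("w1.npz",**d); cv2.imwrite("pics/w1.png",d["frame"][...,::-1])
print(arm.get_state()["ee_pos"],delta((.50,.02,.25)))
```

```text
[0.37757786 0.24690262 0.24466237] (array([-189.9,  174.5,   -4.5]), np.float64(75.77))
```

View pics/w1.png

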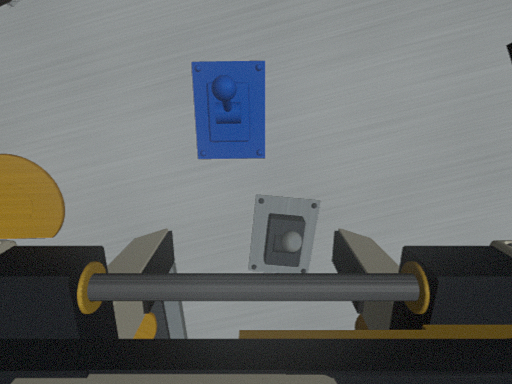

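The view from above the switch shows the grey plate's corners at (261,198), (317,204), (305,272) and (252,267), with the ball at (291,241). The gripper hides the lower half, so the TCP must go past the jig to see the lid.

Run:
```python
from h import *
print(delta((.66,.0,.27)))
```

```text
(array([-169.9,  334.5,  -24. ]), np.float64(75.77))
```

>>> step_arm --deltas '[100,-20,35,-2,0,0,0,100,-40,70,-5,0,0,0,100,-60,105,-7,0,0,0,100,-80,140,-9,0,0,0,100,-100,175,-12,0,0,0,100,-120,210,-14,0,0,0,100,-140,245,-16,0,0,0,100,-160,280,-19,0,0,0,100,-171,332,-21,0,0,0,100,-171,332,-24,0,0,0]'

```text
time: 1.87
ee_pos: [0.6569, 0.0064, 0.2669]
tcp_rot: [0.001, 0.788, 0.616, -0.001]
ft_force: [-1.3, -0.2, 0.1]
opening: 1.0
```

Run:
```python
from h import *
d=look("wrist");d=look("wrist"); np.savez("w2.npz",**d); cv2.imwrite("pics/w2.png",d["frame"][...,::-1])
s=arm.get_state();print(s["ee_pos"],s["joint_positions"].round(2),s["qd"].round(2),delta((.66,.0,.27)))
```

```text
[0.65527057 0.00905339 0.26715035] [-0.36  0.47  0.41  1.46 -0.19  1.25  1.4 ] [-0.04 -0.05 -0.03  0.07  0.   -0.01 -0.02] (array([-7.7,  6.8, -2.8]), np.float64(76.07))
```

View pics/w2.png

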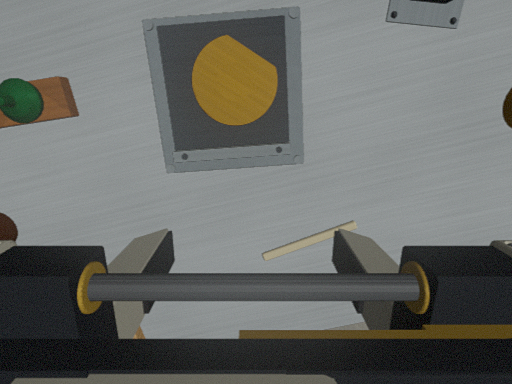

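This view shows the lid at (235,80) with its flat facing the upper right. The bar runs from (175,160) to (293,152), with the bed's dark-to-bright edge at its face.

```bash
cat > meas.py <<'E'
from h import *
def ray(d,uv,z):
    uv=np.atleast_2d(uv).astype(float); K=np.array(d["K"])
    r=np.c_[(uv[:,0]-K[0,2])/K[0,0],(uv[:,1]-K[1,2])/K[1,1],np.ones(len(uv))]@d["Twc"][:3,:3].T
    o=d["Twc"][:3,3]; return o+r*((z-o[2])/r[:,2])[:,None]
def lid(d,ztop,roi):
    a,b,c,e=roi; hsv=cv2.cvtColor(d["frame"],cv2.COLOR_RGB2HSV); m=np.zeros(hsv.shape[:2],np.uint8)
    m[a:b,c:e]=cv2.inRange(hsv,(10,90,60),(32,255,255))[a:b,c:e]
    m=cv2.morphologyEx(m,cv2.MORPH_OPEN,np.ones((3,3)))
    cs,_=cv2.findContours(m,cv2.RETR_EXTERNAL,cv2.CHAIN_APPROX_NONE); ct=max(cs,key=cv2.contourArea)[:,0]
    p=ray(d,ct,ztop)[:,:2]
    from scipy.optimize import least_squares
    def f(v):
        x=p-v[:2]; n=np.array([np.cos(v[2]),np.sin(v[2])]); s=v[3]
        return np.maximum(np.hypot(*x.T)-.052*s, x@n-.040*s)
    best=min((least_squares(f,[*p.mean(0),t,1.],loss="soft_l1",f_scale=.001) for t in np.arange(-3,3.2,.7)),key=lambda r:r.cost)
    v=best.x; return v[:2],np.degrees(v[2]),v[3],np.abs(best.fun).mean()
E
python3 - <<'E'
from meas import *
d=dict(np.load("w2.npz")); print(lid(d,.037,(25,140,170,300)))
t=dict(np.load("top0.npz")); print("top",lid(t,.037,(155,210,222,285)))
g=cv2.cvtColor(d["frame"],cv2.COLOR_RGB2GRAY).astype(int)
for c in (190,230,270): print(c,g[136:172,c].tolist())
P=cloud(d); print("z bed/lid/bar",[np.nanmedian(P[a:b,c:e,2]).round(4) for a,b,c,e in [(130,142,180,285),(65,110,210,255),(150,156,190,270)]])
w=dict(np.load("w1.npz"))
pl=ray(w,[(254,194),(320,200),(307,274),(249,271)],.003)[:,:2]; print("plate",pl.round(3).tolist(),pl.mean(0), "edges",[np.linalg.norm(pl[i]-pl[(i+1)%4]).round(3) for i in range(4)])
Pw=cloud(w); print("ball",np.nanmin(np.nan),) if 0 else None
print("ball w1 ray@.07",ray(w,(291,241),.07),"depthpt",Pw[241,291])
print("ball top ray@.07",ray(t,(144,211.5),.07))
E
```

```text
(array([0.55610869, 0.00942151]), np.float64(-225.21104273935188), np.float64(0.9866993668001286), np.float64(0.0002629083282678016))
top (array([0.55397433, 0.01054299]), np.float64(133.7446765014258), np.float64(0.9890421191229409), np.float64(0.0006074085270035229))
190 [74, 69, 80, 72, 74, 72, 68, 69, 72, 70, 71, 73, 73, 76, 86, 123, 128, 125, 118, 122, 124, 123, 123, 122, 121, 101, 115, 116, 115, 117, 116, 117, 115, 118, 116, 112]
230 [74, 66, 64, 67, 72, 68, 69, 68, 69, 66, 64, 80, 122, 125, 123, 121, 118, 120, 126, 123, 122, 118, 102, 111, 116, 113, 115, 114, 114, 114, 119, 110, 109, 148, 151, 142]
270 [72, 75, 68, 71, 70, 70, 74, 61, 78, 122, 121, 122, 123, 120, 116, 120, 121, 119, 116, 106, 119, 115, 116, 118, 116, 121, 116, 120, 120, 109, 145, 143, 145, 149, 148, 146]
z bed/lid/bar [np.float64(0.0298), np.float64(0.0359), np.float64(0.0428)]
plate [[0.417, 0.245], [0.448, 0.332], [0.559, 0.293], [0.533, 0.209]] [0.48919521 0.26982823] edges [np.float64(0.092), np.float64(0.118), np.float64(0.087), np.float64(0.121)]
ball w1 ray@.07 [[0.46520734 0.2791552  0.07      ]] depthpt [0.45871041 0.27891994 0.08269988]
ball top ray@.07 [[0.46220009 0.28212788 0.07      ]]
```

Run:
```python
from meas import *
d=dict(np.load("w2.npz")); g=cv2.cvtColor(d["frame"],cv2.COLOR_RGB2GRAY).astype(float)
pts=[]
for c in range(182,286,4):
    col=cv2.GaussianBlur(g[:,c-1:c+2].mean(1)[:,None],(1,3),0)[:,0]; k=range(138,156)
    r=next((r for r in k if col[r]<96<=col[r+1]),None)
    if r: pts.append((c,r+(96-col[r])/(col[r+1]-col[r])))
p=ray(d,pts,.036)[:,:2]; vx,vy,x0,y0=cv2.fitLine(p.astype(np.float32),cv2.DIST_HUBER,0,.001,.001).ravel()
if vy<0: vx,vy=-vx,-vy
n=np.array([vy,-vx]); print("face normal deg",np.degrees(np.arctan2(n[1],n[0])),"line pt",x0,y0,"n.p",n@[x0,y0],"res",np.abs((p-[x0,y0])@n).max())
# bar ends
e=ray(d,[(168,163),(298,153)],.044); print("far-edge ends",e)
j=ray(d,[(143,20),(298,8),(303,163),(168,172)],.02)[:,:2]; print("jig",j.round(3).tolist())
c=lid(d,.037,(25,140,170,300))[0]; print("lid dist to face",n@[x0,y0]-n@c,"lateral",[(c-[x0,y0])@[vx,vy]])
print(delta((*c,.10)))
```

```text
face normal deg -9.782898 line pt 0.62944233 -0.026839186 n.p 0.6248498 res 0.0004168465467571867
far-edge ends [[ 0.63084519 -0.09804061  0.044     ]
 [ 0.65824647  0.06584855  0.044     ]]
jig [[0.463, -0.079], [0.495, 0.102], [0.678, 0.072], [0.646, -0.11]]
lid dist to face 0.07842852852827775 lateral [np.float64(0.02327290580628446)]
(array([-23.2, -96.4, 167.2]), np.float64(76.07))
```

>>> step_arm --deltas '[40,-4,-16,30,0,0,0.09,40,-8,-32,60,0,0,0.18,40,-12,-48,90,0,0,0.27,40,-16,-64,115,0,0,0.36,40,-20,-80,140,0,0,0.45,40,-23,-96,165,0,0,0.548,40,-23,-96,185,0,0,0.548,40,-23,-96,200,0,0,0.548,40,-23,-96,207,0,0,0.548,40,-23,-96,207,0,0,0.548]'

```text
time: 2.8
ee_pos: [0.5532, 0.0127, 0.0597]
tcp_rot: [-0.001, 0.924, 0.382, -0.001]
ft_force: [-0.1, 0.8, 0.2]
opening: 0.407
```

Run:
```python
from h import *
s=arm.get_state();print(s["time"],s["ee_pos"],s["ft_force"],s["opening"],s["joint_positions"].round(2),delta((.556,.0095,.05)))
```

```text
2.8 [0.55318161 0.01272796 0.05974904] [-0.07997978  0.79123669  0.15953833] 0.40652068075708003 [-0.44  0.55  0.45  1.95 -0.35  0.72  1.  ] (array([-0.3,  4.3,  9.7]), np.float64(44.93))
```

>>> step_arm --deltas '[40,0,4,5,0,0,0,40,0,4,10,0,0,0,40,0,4,14,0,0,0,40,0,4,17,0,0,0,40,0,4,19,0,0,0,40,0,4,20,0,0,0,40,0,4,20.5,0,0,0,40,0,4,21,0,0,0,40,0,4,21,0,0,0,40,0,4,21,0,0,0]'

```text
time: 3.63
ee_pos: [0.5578, 0.0088, 0.04]
tcp_rot: [0.0, 0.924, 0.382, 0.0]
ft_force: [-0.2, -0.2, 0.1]
opening: 0.401
```

>>> step_arm --deltas '[40,0,0,0.5,0,0,0,40,0,0,1,0,0,0,40,0,0,1.5,0,0,0,40,0,0,2,0,0,0,40,0,0,2.4,0,0,0,40,0,0,2.7,0,0,0,40,0,0,3,0,0,0,40,0,0,3,0,0,0,40,0,0,3,0,0,0,40,0,0,3,0,0,0]'

```text
time: 4.47
ee_pos: [0.5578, 0.0088, 0.037]
tcp_rot: [-0.0, 0.924, 0.382, 0.0]
ft_force: [-0.1, 0.1, -0.6]
opening: 0.4
```

>>> step_arm --deltas '[40,0,0,0.4,0,0,0,40,0,0,0.7,0,0,0,40,0,0,1,0,0,0,40,0,0,1.2,0,0,0,40,0,0,1.4,0,0,0,40,0,0,1.5,0,0,0,40,0,0,1.5,0,0,0,40,0,0,1.5,0,0,0,40,0,0,1.5,0,0,0,40,0,0,1.5,0,0,0]'

```text
time: 5.3
ee_pos: [0.5578, 0.0088, 0.0355]
tcp_rot: [-0.0, 0.924, 0.382, 0.0]
ft_force: [-0.4, -0.9, 3.3]
opening: 0.404
```

>>> step_arm --deltas '[40,0,0,0.3,0,0,0,40,0,0,0.5,0,0,0,40,0,0,0.6,0,0,0.03,40,0,0,0.6,0,0,0.08,40,0,0,0.6,0,0,0.14,40,0,0,0.6,0,0,0.2,40,0,0,0.6,0,0,0.26,40,0,0,0.6,0,0,0.32,40,0,0,0.6,0,0,0.37,40,0,0,0.6,0,0,0.4]'

```text
time: 6.13
ee_pos: [0.5584, 0.0087, 0.0352]
tcp_rot: [0.0, 0.982, 0.189, 0.001]
ft_force: [-0.3, 0.4, 5.2]
opening: 0.399
```

>>> step_arm --deltas '[40,0,0,0.2,0,0,0.03,40,0,0,0.3,0,0,0.09,40,0,0,0.3,0,0,0.16,40,0,0,0.3,0,0,0.23,40,0,0,0.3,0,0,0.3,40,0,0,0.3,0,0,0.37,40,0,0,0.3,0,0,0.44,40,0,0,0.3,0,0,0.51,40,0,0,0.3,0,0,0.57,40,0,0,0.3,0,0,0.6]'

```text
time: 6.97
ee_pos: [0.5586, 0.0087, 0.035]
tcp_rot: [-0.0, 0.994, -0.11, 0.001]
ft_force: [0.4, 0.1, 7.2]
opening: 0.398
```

Run:
```python
from meas import *
s=arm.get_state();print(s["time"],s["ee_pos"],s["ft_force"],s["torque"],s["joint_positions"].round(2),delta((.556,.0095,.05)))
d=look("wrist");np.savez("w3.npz",**d); t=look("top"); np.savez("t3.npz",**t)
cv2.imwrite("pics/w3.png",np.hstack([d["frame"],cv2.resize(t["frame"][125:240,180:330],(280,384))])[...,::-1])
```

```text
6.9667 [0.55856104 0.00871544 0.03501369] [0.42048557 0.06143283 7.24303719] [-0.09072984  0.15274643 -0.00180464] [-0.59  0.66  0.71  1.97 -0.63  0.74  0.27] (array([ -2.6,  -0.2, -15. ]), np.float64(-12.63))
```

View pics/w3.png

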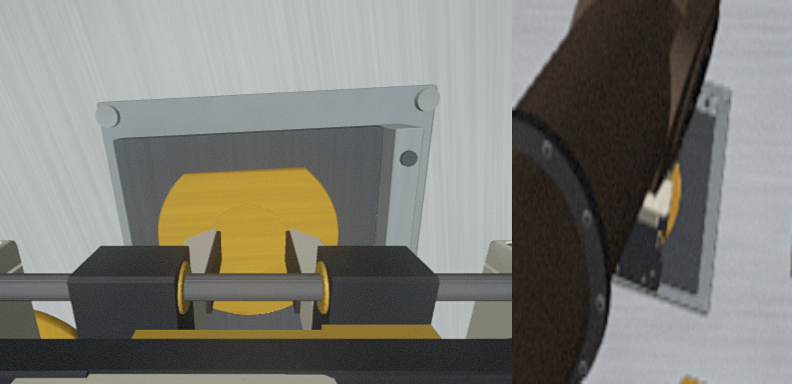

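The lid follows the fingers. Its flat is visible in the wrist view from (183,174) to (305,168), and the camera turns with it. I'll keep turning.

>>> step_arm --deltas '[40,0,0,0,0,0,0.04,40,0,0,0,0,0,0.12,40,0,0,0,0,0,0.21,40,0,0,0,0,0,0.3,40,0,0,0,0,0,0.39,40,0,0,0,0,0,0.48,40,0,0,0,0,0,0.57,40,0,0,0,0,0,0.66,40,0,0,0,0,0,0.72,40,0,0,0,0,0,0.76]'

```text
time: 7.9
ee_pos: [0.5585, 0.0087, 0.035]
tcp_rot: [-0.0, 0.882, -0.471, 0.001]
ft_force: [0.3, 0.1, 8.7]
opening: 0.399
```

>>> step_arm --deltas '[40,0,0,0,0,0,0.04,40,0,0,0,0,0,0.12,40,0,0,0,0,0,0.21,40,0,0,0,0,0,0.3,40,0,0,0,0,0,0.39,40,0,0,0,0,0,0.48,40,0,0,0,0,0,0.57,40,0,0,0,0,0,0.66,40,0,0,0,0,0,0.72,40,0,0,0,0,0,0.76]'

```text
time: 8.73
ee_pos: [0.5585, 0.0086, 0.035]
tcp_rot: [0.0, -0.645, 0.764, -0.001]
ft_force: [0.2, -0.2, 9.1]
opening: 0.399
```

```bash
cat >> meas.py <<'E'
def fl(p):
    vx,vy,x0,y0=cv2.fitLine(p.astype(np.float32),cv2.DIST_HUBER,0,.0005,.001).ravel()
    if vy<0: vx,vy=-vx,-vy
    n=np.array([vy,-vx]); return n,n@[x0,y0],np.degrees(np.arctan2(n[1],n[0])),p[:,1].min(),p[:,1].max()
def gap(d,ztop=.0355,zbar=.044):
    f=d["frame"]; hsv=cv2.cvtColor(f,cv2.COLOR_RGB2HSV)
    m=cv2.morphologyEx(cv2.inRange(hsv,(10,90,60),(32,255,255)),cv2.MORPH_OPEN,np.ones((3,3)))[:245]; m[:20]=0
    k,l,st,ce=cv2.connectedComponentsWithStats(m); i=1+np.argmax(st[1:,4]); m=l==i
    cols=np.where(m.any(0))[0]; top=m.argmax(0)
    a=np.c_[cols,top[cols]]
    w=a[(a[:,1]<np.percentile(a[:,1],40)+3)]
    return a,w
E
python3 - <<'E'
from meas import *
s=arm.get_state();print(s["time"],s["ee_pos"],s["ft_force"],s["torque"],s["joint_positions"].round(2),delta((.556,.0095,.05)))
d=look("wrist");np.savez("w4.npz",**d); 
cv2.imwrite("pics/w4.png",d["frame"][...,::-1])
a,w=gap(d); print(a[::6].tolist())
E
```

```text
8.7333 [0.55850584 0.00857861 0.03500178] [ 0.19231255 -0.15695198  9.10360956] [-0.01480878  0.17862555  0.03118741] [-0.79  0.84  1.09  1.98 -0.95  0.95 -0.94] (array([ -0.5,   2.6, -15. ]), np.float64(-99.71))
[[158, 219], [164, 200], [170, 189], [176, 181], [182, 176], [188, 175], [194, 175], [200, 174], [206, 173], [212, 173], [218, 172], [224, 172], [230, 171], [236, 171], [242, 170], [248, 169], [254, 169], [260, 168], [266, 168], [272, 167], [278, 167], [284, 166], [290, 165], [296, 165], [302, 165], [308, 170], [314, 175], [320, 182], [326, 191], [332, 202], [338, 227]]
```

View pics/w4.png

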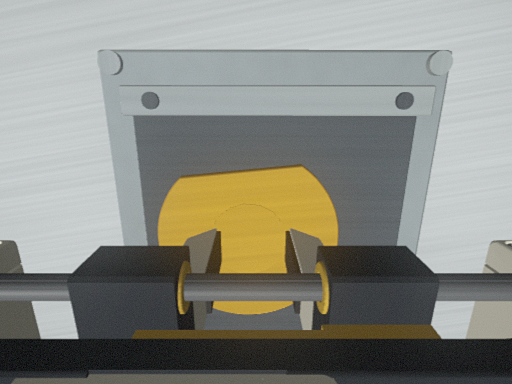

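```bash
cat >> meas.py <<'E'
def report(d,c0,c1,r0,r1,bc0=150,bc1=405,zt=.0355):
    a,_=gap(d); a=a[(a[:,0]>=c0)&(a[:,0]<=c1)].astype(float); a[:,1]-=.5
    L=fl(ray(d,a,zt)[:,:2]); g=cv2.cvtColor(d["frame"],cv2.COLOR_RGB2GRAY).astype(float); b=[]
    for c in range(bc0,bc1,5):
        col=g[:,c-1:c+2].mean(1); r=next((r for r in range(r0,r1) if col[r]>=110>col[r+1]),None)
        if r: b.append((c,r+(col[r]-110)/(col[r]-col[r+1])))
    B=fl(ray(d,b,.044)[:,:2]); B2=fl(ray(d,b,.031)[:,:2])
    print("flat deg",L[2],"bar deg",B[2],"n",len(b)); 
    p=ray(d,a,zt)[:,:2]; gp=B[1]-p@B[0]; print("gap mm first/last/mean",gp[:5].mean()*1e3,gp[-5:].mean()*1e3,gp.mean()*1e3,"(if z bed:",(B2[1]-p@B2[0]).mean()*1e3,")")
E
python3 - <<'E'
from meas import *
d=dict(np.load("w4.npz")); g=cv2.cvtColor(d["frame"],cv2.COLOR_RGB2GRAY); print(g[106:124,270].tolist())
report(d,186,300,108,122)
E
```

```text
[171, 174, 170, 176, 171, 169, 171, 173, 168, 137, 104, 101, 104, 101, 107, 98, 101, 104]
flat deg -4.1511817 bar deg -9.685616 n 51
gap mm first/last/mean 30.8882676717791 25.42995583607699 28.09429093972016 (if z bed: 27.46937962309215 )
```

>>> step_arm --deltas '[40,0,0,0,0,0,0.04,40,0,0,0,0,0,0.08,40,0,0,0,0,0,0.097,40,1,-2,0,0,0,0.097,40,3,-5,0,0,0,0.097,40,5,-9,0,0,0,0.097,40,8,-13,0,0,0,0.097,40,10,-17,0,0,0,0.097,40,12,-20,0,0,0,0.097,40,12,-21,0,0,0,0.097]'

```text
time: 9.62
ee_pos: [0.5773, -0.0072, 0.0351]
tcp_rot: [0.0, -0.608, 0.794, -0.001]
ft_force: [-1.2, 0.1, 7.7]
opening: 0.398
```

Run:
```python
from meas import *
s=arm.get_state();print(s["time"],s["ee_pos"],s["ft_force"],delta((.556,.0095,.05)))
d=look("wrist");np.savez("w5.npz",**d); cv2.imwrite("pics/w5.png",d["frame"][...,::-1])
a,_=gap(d); print(a[::8].tolist())
g=cv2.cvtColor(d["frame"],cv2.COLOR_RGB2GRAY)
for c in (200,240,280): print(g[100:180:2,c].tolist())
```

```text
9.6167 [ 0.5772858  -0.00723753  0.03506102] [-1.17833673  0.1479507   7.74134779] (array([-10.6,  24.9, -15. ]), np.float64(-105.1))
[[158, 219], [166, 196], [174, 184], [182, 176], [190, 175], [198, 174], [206, 173], [214, 173], [222, 172], [230, 171], [238, 170], [246, 170], [254, 169], [262, 168], [270, 167], [278, 167], [286, 166], [294, 165], [302, 166], [310, 172], [318, 180], [326, 191], [334, 207]]
[156, 156, 157, 155, 153, 152, 154, 153, 152, 153, 156, 154, 152, 152, 153, 152, 85, 83, 138, 159, 159, 157, 159, 160, 156, 160, 159, 158, 162, 162, 158, 156, 93, 95, 96, 99, 100, 80, 124, 153]
[154, 153, 153, 151, 151, 153, 151, 152, 156, 150, 150, 153, 153, 155, 86, 79, 132, 161, 158, 159, 160, 160, 164, 159, 161, 159, 162, 162, 162, 157, 96, 99, 96, 96, 100, 83, 118, 154, 151, 153]
[151, 153, 153, 153, 154, 151, 149, 151, 151, 151, 152, 152, 92, 85, 131, 162, 156, 161, 162, 160, 160, 160, 160, 157, 160, 160, 161, 164, 102, 95, 96, 94, 101, 83, 111, 156, 151, 152, 151, 154]
```

View pics/w5.png

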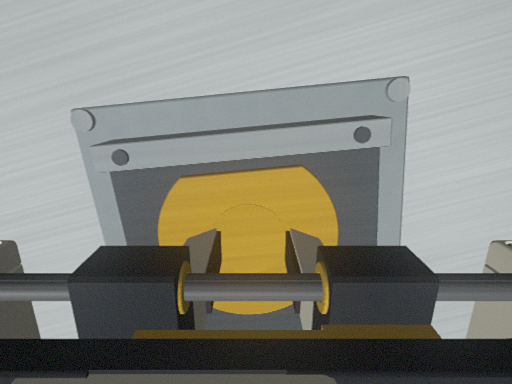

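Run:
```python
from meas import *
d=dict(np.load("w5.npz")); report(d,186,300,140,175,130,375)
```

```text
flat deg -9.499526 bar deg -9.703612 n 49
gap mm first/last/mean 7.061315746222796 7.1059873886326175 7.065194498709793 (if z bed: 4.663002975006702 )
```

>>> step_arm --deltas '[40,-0.1,-1,0.1,0,0,0,40,-0.2,-2,0.2,0,0,0,40,-0.3,-3.5,0.2,0,0,0,40,-0.5,-5,0.2,0,0,0,40,-0.6,-6,0.2,0,0,0,40,-0.7,-7,0.2,0,0,0,40,-0.75,-8,0.2,0,0,0,40,-0.85,-9,0.2,0,0,0,40,-0.9,-9.5,0.2,0,0,0,40,-0.95,-10,0.2,0,0,0]'

```text
time: 10.5
ee_pos: [0.5863, -0.0085, 0.0348]
tcp_rot: [0.0, -0.608, 0.794, 0.0]
ft_force: [-2.3, 1.4, 9.1]
opening: 0.401
```

Run:
```python
from meas import *
s=arm.get_state();print(s["time"],s["ee_pos"],s["ft_force"],s["torque"],delta((.556,.0095,.05)))
d=look("wrist");np.savez("w6.npz",**d); cv2.imwrite("pics/w6.png",d["frame"][...,::-1])
a,_=gap(d); print(a[::8].tolist()); report(d,186,300,150,185,130,375)
print([arm.get_state()["ft_force"].round(2).tolist()])
```

```text
10.5 [ 0.58630504 -0.00846618  0.03478571] [-2.32845411  1.43614142  9.12967508] [ 0.07973714  0.90589399 -0.01576981] (array([ -9.5,  33.9, -15.2]), np.float64(-105.09))
[[158, 224], [166, 199], [174, 186], [182, 183], [190, 182], [198, 181], [206, 181], [214, 180], [222, 179], [230, 178], [238, 178], [246, 177], [254, 176], [262, 175], [270, 175], [278, 174], [286, 173], [294, 172], [302, 172], [310, 174], [318, 182], [326, 193], [334, 209]]
flat deg -9.698859 bar deg -19.414011 n 23
gap mm first/last/mean 15.316711873818267 5.334737605840556 10.376508412093996 (if z bed: 7.821663710738183 )
[[-2.42, 0.55, 9.51]]
```

View pics/w6.png

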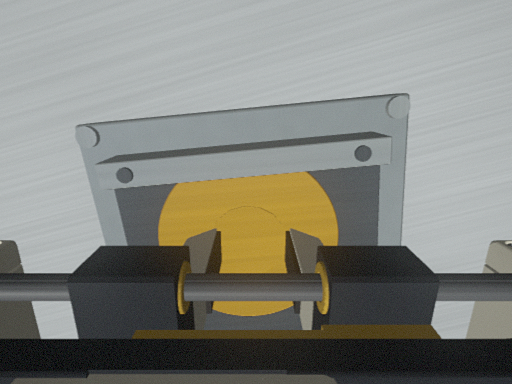

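The flat is now hidden right along the bar's top edge, parallel to it, and the fingers slip at about 2.5 N lateral. I'll keep pressing with a slow creep.

>>> step_arm --deltas '[40,0,-0.3,0.1,0,0,0,40,0,-0.5,0.2,0,0,0,40,-0.1,-0.8,0.2,0,0,0,40,-0.1,-1,0.2,0,0,0,40,-0.1,-1.2,0.2,0,0,0,40,-0.1,-1.4,0.2,0,0,0,40,-0.15,-1.6,0.2,0,0,0,40,-0.2,-1.8,0.2,0,0,0,40,-0.2,-2,0.2,0,0,0,40,-0.2,-2,0.2,0,0,0]'

```text
time: 11.38
ee_pos: [0.5883, -0.0088, 0.0347]
tcp_rot: [0.0, -0.608, 0.794, -0.0]
ft_force: [-2.7, 0.5, 9.8]
opening: 0.398
```

>>> step_arm --deltas '[40,0,-0.1,0,0,0,0,40,0,-0.2,0,0,0,0,40,0,-0.3,0,0,0,0,40,0,-0.4,0,0,0,0,40,0,-0.5,0,0,0,0,40,0,-0.6,0,0,0,0,40,0,-0.7,0,0,0,0,40,0,-0.8,0,0,0,0,40,-0.1,-0.9,0,0,0,0,40,-0.1,-1,0,0,0,0]'

```text
time: 12.22
ee_pos: [0.5892, -0.009, 0.0347]
tcp_rot: [0.0, -0.608, 0.794, 0.0]
ft_force: [-3.2, -0.1, 10.6]
opening: 0.402
```

>>> step_arm --deltas '[40,0,-0.1,0,0,0,0,40,0,-0.2,0,0,0,0,40,0,-0.3,0,0,0,0,40,0,-0.4,0,0,0,0,40,0,-0.5,0,0,0,0,40,0,-0.6,0,0,0,0,40,0,-0.7,0,0,0,0,40,0,-0.8,0,0,0,0,40,-0.1,-0.9,0,0,0,0,40,-0.1,-1,0,0,0,0]'

```text
time: 13.05
ee_pos: [0.5902, -0.0092, 0.0347]
tcp_rot: [0.0, -0.608, 0.794, -0.0]
ft_force: [-3.7, 0.6, 11.4]
opening: 0.401
```

>>> step_arm --deltas '[40,0,-0.1,-0.3,0,0,0,40,0,-0.2,-0.8,0,0,0,40,0,-0.2,-1.5,0,0,0,40,0,-0.2,-3,0,0,0,40,0,-0.2,-8,0,0,0,40,0,0,-20,0,0,0,40,0,0,-40,0,0,0,40,0,0,-65,0,0,0,40,0,0,-90,0,0,0,40,0,0,-100,0,0,0]'

```text
time: 13.88
ee_pos: [0.5915, -0.0097, 0.138]
tcp_rot: [0.001, -0.608, 0.794, -0.001]
ft_force: [0.4, 0.1, 0.5]
opening: 0.401
```

Run:
```python
from meas import *
s=arm.get_state();print(s["time"],s["ee_pos"],s["ft_force"],s["joint_positions"].round(2))
d=look("wrist");d=look("wrist");np.savez("w7.npz",**d); cv2.imwrite("pics/w7.png",cv2.resize(d["frame"][90:250,100:420],(800,400),interpolation=cv2.INTER_CUBIC)[...,::-1])
a,_=gap(d); print(a[::8].tolist())
```

```text
13.8833 [ 0.59152718 -0.00974333  0.13797149] [0.43030198 0.1002431  0.45437833] [-0.81  0.77  1.23  1.82 -0.81  1.15 -1.13]
[[193, 186], [201, 165], [209, 158], [217, 157], [225, 157], [233, 156], [241, 155], [249, 154], [257, 154], [265, 153], [273, 152], [281, 151], [289, 154], [297, 163], [305, 178]]
```

View pics/w7.png

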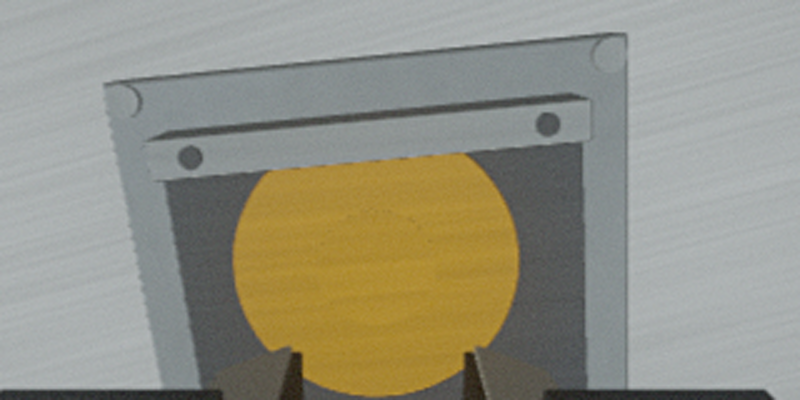

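The lid's flat lies along the bar edge in the crop, from about (265,170) to (465,152), with no bed visible between them. Now to the switch.

>>> step_arm --deltas '[0,-25,24,-5,0,0,0.01,0,-55,52,-10,0,0,0.02,0,-82,78,-10,0,0,0.03,0,-110,104,-10,0,0,0.04,0,-138,130,-10,0,0,0.05,0,-166,156,-10,0,0,0.06,0,-194,182,-10,0,0,0.06,0,-222,210,-10,0,0,0.06,0,-250,236,-10,0,0,0.06,0,-250,236,-10,0,0,0.06]'

```text
time: 14.82
ee_pos: [0.4225, 0.3015, 0.1421]
tcp_rot: [-0.002, -0.589, 0.808, 0.002]
ft_force: [-0.6, 0.9, -0.1]
opening: 0.008
```

Run:
```python
from meas import *
d=look("wrist");d=look("wrist");d=look("wrist");np.savez("w8.npz",**d); cv2.imwrite("pics/w8.png",d["frame"][...,::-1])
s=arm.get_state();print(s["time"],s["ee_pos"],s["ft_force"],s["joint_positions"].round(2),delta((.429,.293,.061)))
```

```text
14.9667 [0.42690454 0.29386691 0.14348876] [ 0.13658702 -0.09491621 -0.14657394] [-1.53  0.67  1.29  1.99 -0.74  1.07 -1.79] (array([ 0.1, -2.3, 82.5]), np.float64(-108.44))
```

View pics/w8.png

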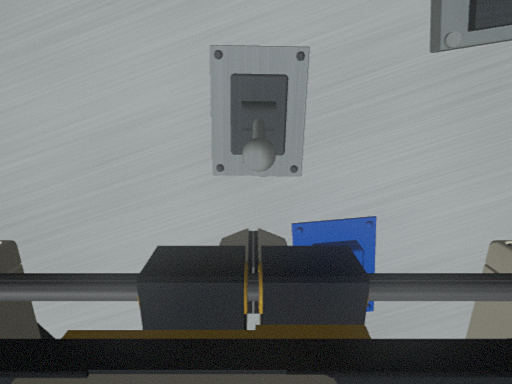

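Run:
```python
from meas import *
d=dict(np.load("w8.npz"))
print("ball",ray(d,(258,154),.072),cloud(d)[150:158,254:262].reshape(-1,3).mean(0))
pl=ray(d,[(210,46),(309,46),(302,177),(212,177)],.003)[:,:2]; print(pl.round(4).tolist(),pl.mean(0))
b=ray(d,(258,154),.072)[0]; h=pl.mean(0)
e=(pl[0]+pl[1]-pl[2]-pl[3]); print("dir",np.degrees(np.arctan2(e[1],e[0])))
u=e/np.linalg.norm(e); print("ball rel hinge",(b[:2]-h)@u,(b[:2]-h)@[-u[1],u[0]],"tcp rel",(arm.get_state()["ee_pos"][:2]-h)@u,(arm.get_state()["ee_pos"][:2]-h)@[-u[1],u[0]])
```

```text
ball [[0.46511638 0.27893834 0.072     ]] [0.46743869 0.27876755 0.08292843]
[[0.5593, 0.2923], [0.5317, 0.2082], [0.4171, 0.2464], [0.4456, 0.333]] [0.48842435 0.26995774]
dir -19.04073726989589
ball rel hinge -0.02496255016832687 0.0008852389067595945 tcp rel -0.06595400184606284 0.00253077928301872
```

The ball is at (258,154) and dead ahead of the closed fingers, about 17 mm clear. I'll descend.

>>> step_arm --deltas '[0,0,0,10,0,0,0,0,0,0,22,0,0,0,0,0,0,35,0,0,0,0,0,0,48,0,0,0,0,0,0,60,0,0,0,0,0,0,70,0,0,0,0,0,0,77,0,0,0,0,0,0,82,0,0,0,0,0,0,82,0,0,0,0,0,0,82,0,0,0]'

```text
time: 15.8
ee_pos: [0.4277, 0.2939, 0.0622]
tcp_rot: [0.0, -0.584, 0.812, -0.0]
ft_force: [0.5, -0.3, 1.0]
opening: 0.005
```

Run:
```python
from meas import *
s=arm.get_state();h=np.array([.4886,.27]);a=np.radians(-19);u=np.array([np.cos(a),np.sin(a)]);r=s["ee_pos"][:2]-h
print(s["ee_pos"],s["ft_force"],s["joint_positions"].round(3),r@u,r@[-u[1],u[0]],delta((0,0,0))[1])
```

```text
[0.42767633 0.29387104 0.06215976] [ 0.53953252 -0.34645426  1.01065295] [-1.44   0.758  1.14   2.063 -0.891  0.932 -1.692] -0.06537611396627713 0.0027357040056891083 -108.53
```

>>> step_arm --deltas '[0,0,-7,0,0,0,0,0,0,-14,0,0,0,0,0,0,-20,0,0,0,0,0,0,-26,0,0,0,0,0,0,-32,0,0,0,0,0,0,-38,0,0,0,0,0,0,-44,0,0,0,0,0,0,-50,0,0,0,0,0,0,-56,0,0,0,0,0,0,-60,0,0,0,0]'

```text
time: 16.63
ee_pos: [0.4852, 0.2744, 0.0621]
tcp_rot: [0.0, -0.584, 0.812, -0.0]
ft_force: [-2.0, 0.8, -1.7]
opening: 0.003
```

>>> step_arm --deltas '[0,0,-1,0,0,0,0,0,0,-2,0,0,0,0,0,0,-3,0,0,0,0,0,0,-4,0,0,0,0,0,0,-5,0,0,0,0,0,0,-6,0,0,0,0,0,0,-6.5,0,0,0,0,0,0,-7,0,0,0,0,0,0,-7.5,0,0,0,0,0,0,-7.5,0,0,0,0]'

```text
time: 17.47
ee_pos: [0.4913, 0.2727, 0.0621]
tcp_rot: [-0.0, -0.584, 0.812, 0.0]
ft_force: [-1.1, 0.4, -0.5]
opening: 0.002
```

Run:
```python
from meas import *
s=arm.get_state();h=np.array([.4886,.27]);a=np.radians(-19);u=np.array([np.cos(a),np.sin(a)]);r=s["ee_pos"][:2]-h
print(s["ee_pos"],s["ft_force"],s["joint_positions"].round(3),r@u,r@[-u[1],u[0]])
d=look("wrist"); np.savez("w9.npz",**d); cv2.imwrite("pics/w9.png",d["frame"][...,::-1])
```

```text
[0.49132696 0.27266825 0.06209401] [-1.13553499  0.40497751 -0.51291754] [-1.294  0.798  1.107  1.958 -0.884  0.977 -1.639] 0.0017096938996228872 0.0034106954826223293
```

View pics/w9.png

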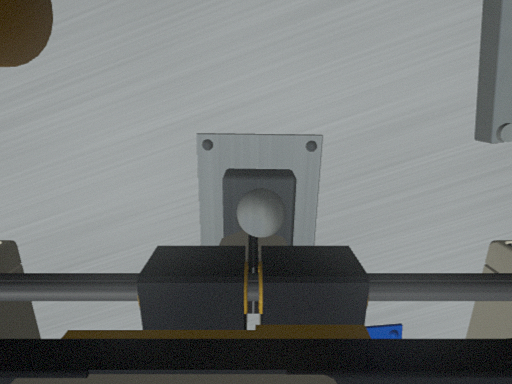

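The ball is over and ahead of the fingers at (262,213). The force is only the lever's own drag, so it hasn't reached the stop yet. I'll push a little further.

>>> step_arm --deltas '[0,0,-0.5,0,0,0,0,0,0,-1,0,0,0,0,0,0,-1.5,0,0,0,0,0,0,-2,0,0,0,0,0,0,-2.3,0,0,0,0,0,0,-2.6,0,0,0,0,0,0,-2.8,0,0,0,0,0,0,-3,0,0,0,0,0,0,-3,0,0,0,0,0,0,-3,0,0,0,0]'

```text
time: 18.35
ee_pos: [0.4918, 0.2725, 0.0618]
tcp_rot: [-0.002, -0.585, 0.811, 0.002]
ft_force: [-11.6, 4.6, 7.3]
opening: 0.004
```

The stop is reached: 12 N and the tool has stalled. I'll back off, rise, and go look at the lid again from the w2 viewpoint.

>>> step_arm --deltas '[0,0,3,0,0,0,0,0,0,8,0,0,0,0,0,0,16,0,0,0,0,0,0,26,0,0,0,0,0,0,30,0,0,0,0,0,0,30,-15,0,0,0,0,0,30,-40,0,0,0,0,0,30,-75,0,0,0,0,0,30,-105,0,0,0,0,0,30,-120,0,0,0]'

```text
time: 19.18
ee_pos: [0.467, 0.2811, 0.1853]
tcp_rot: [0.002, -0.584, 0.812, -0.0]
ft_force: [1.3, -0.2, -0.0]
opening: 0.004
```

Run:
```python
from meas import *
look("wrist");s=arm.get_state();print(s["time"],s["ee_pos"],s["ft_force"],s["joint_positions"].round(3),delta((.44,.30,.24)))
t=look("top");np.savez("t10.npz",**t);sd=look("side");np.savez("s10.npz",**sd);w=look("wrist")
A=cv2.resize(t["frame"][90:240,100:310],(420,300),interpolation=cv2.INTER_CUBIC);B=cv2.resize(sd["frame"][140:250,150:304],(380,300),interpolation=cv2.INTER_CUBIC)
cv2.imwrite("pics/f10.png",np.vstack([np.hstack([A,B]),cv2.resize(w["frame"][:240],(800,300))])[...,::-1])
# measures
P=cloud(t); z=np.nan_to_num(P[...,2]); m=np.zeros(z.shape,bool);m[175:235,130:185]=1;m&=(z>.06)&(z<.095); print("ball top cam",P[m].mean(0) if m.any() else None)
try: print("lid top cam",lid(t,.037,(150,210,222,285)))
except Exception as e: print(e)
```

```text
19.2333 [0.46796421 0.28134638 0.18687476] [ 2.16592574 -0.79617471  1.66631266] [-1.454  0.623  1.272  1.884 -0.663  1.14  -1.829] (array([ -9. ,  32.2, -53.2]), np.float64(-108.56))
ball top cam [0.51960919 0.26314491 0.0799828 ]
lid top cam (array([ 0.58938252, -0.00496798]), np.float64(-9.343868094093768), np.float64(0.99123894123116), np.float64(0.0006678247867570923))
```

The picture limit is reached, so I'll check by numbers. I'll take a closer wrist look at the bar and lid from the base side.

>>> step_arm --deltas '[0,27,-12,0,0,0,0,0,54,-23,0,0,0,0,0,82,-35,0,0,0,0,0,109,-47,0,0,0,0,0,136,-58,0,0,0,0,0,163,-70,10,0,0,0,0,190,-82,15,0,0,0,0,218,-94,20,0,0,0,0,245,-105,25,0,0,0,0,245,-105,25,0,0,0]'

```text
time: 20.22
ee_pos: [0.4863, 0.0095, 0.1561]
tcp_rot: [-0.001, -0.581, 0.814, -0.001]
ft_force: [-1.0, -0.2, -0.2]
opening: 0.003
```

Run:
```python
from meas import *
look("wrist");look("wrist");look("wrist");d=look("wrist");np.savez("w11.npz",**d)
s=arm.get_state();print(s["time"],s["ee_pos"],s["joint_positions"].round(2))
a,_=gap(d); print("lid cols",a[0],a[-1],a[::8].tolist())
hsv=cv2.cvtColor(d["frame"],cv2.COLOR_RGB2HSV);g=cv2.cvtColor(d["frame"],cv2.COLOR_RGB2GRAY)
top=dict(map(tuple,a)); cs=a[:,0]
for c in range(cs.min()+10,cs.max()-8,10):
    r=top[c]; k=slice(r-14,r+5); print(c,r,g[k,c].tolist(),hsv[r-6:r+3,c,1].tolist())
```

```text
20.4167 [0.48713732 0.0162658  0.15639498] [-0.98  0.51  1.2   2.05 -0.58  0.98 -1.38]
lid cols [178  62] [299  58] [[178, 62], [186, 33], [194, 25], [202, 23], [210, 22], [218, 21], [226, 20], [234, 20], [242, 20], [250, 20], [258, 20], [266, 20], [274, 20], [282, 21], [290, 32], [298, 53]]
188 30 [146, 146, 153, 142, 149, 148, 140, 107, 91, 97, 98, 92, 77, 96, 118, 138, 138, 140, 139] [14, 10, 5, 19, 10, 87, 137, 156, 172]
198 24 [144, 140, 143, 148, 146, 148, 147, 147, 145, 147, 145, 129, 92, 90, 100, 144, 141, 140, 137] [17, 14, 9, 8, 5, 6, 128, 163, 161]
208 22 [146, 144, 146, 147, 148, 146, 149, 148, 145, 147, 147, 137, 92, 87, 91, 137, 141, 141, 139] [12, 14, 10, 9, 5, 14, 111, 171, 165]
218 21 [147, 145, 146, 143, 144, 148, 148, 146, 146, 146, 145, 94, 94, 96, 123, 142, 137, 140, 141] [12, 9, 9, 13, 11, 50, 174, 169, 167]
228 20 [144, 143, 145, 145, 143, 149, 152, 145, 150, 142, 106, 92, 96, 106, 142, 142, 138, 141, 141] [13, 11, 2, 0, 11, 162, 177, 162, 176]
238 20 [146, 143, 146, 151, 142, 147, 150, 146, 128, 95, 92, 100, 146, 141, 137, 140, 142, 142, 139] [10, 8, 5, 128, 175, 171, 173, 177, 174]
248 20 [145, 147, 148, 146, 145, 150, 137, 89, 90, 91, 139, 143, 138, 141, 140, 143, 143, 141, 144] [6, 95, 179, 170, 173, 167, 174, 162, 167]
258 20 [147, 148, 149, 149, 140, 92, 90, 91, 129, 141, 140, 135, 141, 143, 142, 138, 140, 145, 141] [165, 183, 171, 180, 179, 172, 180, 174, 174]
268 20 [151, 148, 140, 103, 86, 94, 113, 144, 141, 141, 137, 144, 137, 141, 141, 140, 141, 144, 145] [178, 170, 177, 169, 189, 180, 171, 180, 179]
278 20 [146, 127, 90, 95, 95, 86, 79, 82, 78, 81, 77, 100, 135, 147, 141, 140, 142, 139, 138] [31, 33, 16, 149, 177, 172, 191, 183, 176]
288 29 [84, 83, 80, 85, 82, 80, 84, 78, 82, 83, 76, 80, 76, 84, 105, 126, 142, 143, 143] [24, 9, 28, 22, 10, 52, 155, 178, 179]
```

Run:
```python
from meas import *
d=dict(np.load("w11.npz"))
for n in ["w11"]:
    g=cv2.cvtColor(d["frame"],cv2.COLOR_RGB2GRAY).astype(float)
    # rectify along bar tilt: average profiles aligned to bar top edge (bright->dark at 120)
    def edge(c): 
        col=g[:45,c]; r=next(r for r in range(3,44) if col[r]>=120>col[r+1] and col[r+2]<105); return r+(col[r]-120)/(col[r]-col[r+1])
    xs=np.arange(-3,12,.5)
    for name,cols in {"flatL":range(198,222),"flatM":range(222,248),"flatR":range(248,272),"bareL":range(140,176),"bareR":range(292,325)}.items():
        pr=[]
        for c in cols:
            try:e=edge(c)
            except StopIteration: continue
            pr.append(np.interp(e+xs,np.arange(384),g[:,c]))
        print(name,len(pr),np.median(pr,0).round().astype(int).tolist() if pr else None)
print([ (c,round(edge(c),1)) for c in (200,230,265)])
e=[(c,edge(c)) for c in range(200,270,5)]; B=fl(ray(d,e,.044)[:,:2]); print("bar n.p",B[1],B[2])
cam=d["Twc"][:3,3]; print("cam",cam,"dist cam->face along n",B[1]-B[0]@cam[:2])
# expected stripe widths px at col 235 for face z .044 down to .037 and .031
K=np.array(d["K"]);R=d["Twc"][:3,:3]
p=ray(d,[(235,edge(235))],.044)[0]
def row(X): c=R.T@(X-cam); return K[1,1]*c[1]/c[2]+K[1,2]
for dz,g0 in ((.007,0),(.007,.001),(.007,.002),(.013,0)): q=p.copy();q[2]-=dz;q[:2]-=B[0]*g0; print(dz,g0,row(q)-row(p))
```

```text
flatL 24 [147, 147, 147, 147, 144, 137, 120, 100, 93, 91, 93, 96, 109, 127, 137, 141, 141, 140, 140, 140, 140, 141, 142, 142, 141, 140, 140, 141, 142, 142]
flatM 26 [148, 149, 148, 148, 145, 139, 120, 99, 94, 92, 92, 95, 109, 126, 136, 142, 140, 139, 140, 139, 140, 141, 141, 142, 142, 142, 141, 141, 141, 141]
flatR 24 [148, 148, 148, 148, 145, 139, 120, 98, 93, 90, 90, 92, 106, 126, 135, 142, 141, 140, 140, 140, 141, 141, 142, 142, 141, 140, 140, 141, 141, 142]
bareL 32 [146, 146, 146, 145, 142, 135, 120, 101, 94, 93, 94, 95, 95, 93, 89, 86, 84, 86, 86, 87, 87, 89, 88, 87, 87, 86, 86, 88, 89, 89]
bareR 11 [147, 148, 148, 147, 143, 138, 120, 98, 91, 90, 90, 92, 90, 89, 82, 78, 75, 75, 79, 79, 79, 79, 79, 80, 81, 80, 80, 79, 79, 80]
[(200, np.float64(20.5)), (230, np.float64(15.4)), (265, np.float64(9.4))]
bar n.p 0.6235995 -9.75038
cam [ 0.56514265 -0.00995379  0.31451822] dist cam->face along n 0.06493466845052076
0.007 0 2.295694203122821
0.007 0.001 3.6685716745633954
0.007 0.002 5.038178290632658
0.013 0 4.166424218231498
```

The flat is parallel to the bar: the stripe between them is the same at left, middle and right. The lid estimate agrees with the bar to within calibration. I'll do one numeric check that the bystanders and switch are as left, then hand in.

Run:
```python
from meas import *
a=dict(np.load("side0.npz"))["frame"].astype(int); d=look("side"); b=d["frame"].astype(int)
for n,(r0,r1,c0,c1) in {"can":(110,145,228,262),"stick":(165,195,300,335),"mallet":(258,308,345,382),"biglid":(235,272,186,235)}.items():
    print(n,np.abs(a-b)[r0:r1,c0:c1].max(-1).mean().round(1))
P=cloud(d); z=np.nan_to_num(P[...,2]); m=np.zeros(z.shape,bool); m[140:185,185:240]=1; m&=(z>.062)&(z<.095)&(np.hypot(P[...,0]-.49,P[...,1]-.27)<.06); print("ball",m.sum(),P[m].mean(0) if m.any() else None)
s=arm.get_state(); print(s["ee_pos"],s["ft_force"],s["time"])
print(workorder.finish_job())
```

```text
can 41.0
stick 9.3
mallet 6.5
biglid 9.0
ball 43 [0.51210284 0.25424125 0.07511594]
[0.48730206 0.01663354 0.15654911] [1.19263758 0.07373329 1.09643417] 20.4667
the job is handed in; nothing more can be done
None
```

Run:
```python
import numpy as np
for f,r in (("top",(108,155,88,136)),("side",(110,145,228,262))):
    a=np.load(f+"0.npz")["frame"].astype(int); b=np.load(f[0]+"10.npz")["frame"].astype(int); print(f,np.abs(a-b)[r[0]:r[1],r[2]:r[3]].max(-1).mean())
```

```text
top 11.694148936170214
side 2.2142857142857144
```

The lid is against the bar and the toggle is fully over. I handed the job in at about 20.5 s of robot time, with the arm clear of everything.

**Lid:** I turned it about 145° clockwise and slid it to the bar with fingertips on its top, pressing with 5–11 N. I then held it against the bar for about 2.5 s with 2.5–3.7 N of sideways push.

**Switch:** I pushed the lever until it hit its stop, at about 12 N, then backed off. Afterwards the ball measured about 25–31 mm past the hinge on the + side, where it should be.

**Last checks:**
- **Lid angle:** the last close fit while it was pressed gave −9.70°, and the bar is at −9.7°. After the switch was thrown, the coarser top camera gave −9.3°.
- **Lid gap:** a close wrist view showed the stripe between flat and bar even along the whole edge. It was about 1 px wider than predicted for perfect contact, so a uniform gap of about 0.6 mm can't be ruled out. That is within the 2 mm calibration error, and I did not touch the lid again once the hold-down was on.
- **Bystanders:** the mallet and stick looked unchanged in the last side picture. The oil can's patch differed there, most likely because the arm was in the way. About 1.3 s earlier, after the switch was thrown, the can looked unchanged from the side (and the top view showed only a modest difference), and the arm went nowhere near it after that.
- **Disagreement:** an early distant view put the flat about 10 mm farther from the bar than the close view did. I used the close one, and the contact force bore it out.
- **Not viewed:** the picture limit was reached, so the final checks were made by numbers only.

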